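Turn the carton's label to the scanner and scan it in

TASK

Book in the carton on the bench turntable: push on the turntable's arms (their upright pegs) with a fingertip until the carton's labelled end squarely faces the scanner's window, and let it come to rest; only then press the scanner's top button right down, and let go of it. Do not touch or lift the carton itself, which must stay where it stands on the turntable, and leave the other things on the bench where they are.

Things in the scene. Friction and masses are not known exactly. Their poses are not given: they have to be found in the camera images.
- turntable: fixed foot of the bench turntable; origin on the bench on the vertical turning axis. The steel disc on it (160 mm across, top face 32 mm above the bench) turns freely either way, without end stops, with light friction (about 1 N at a peg) and stays where it is left. Four arms stick out of the disc, each with an upright peg at its end. The yaw of this body does not show how the disc stands: see the pegs
- peg_0 (a point): top centre of one of the four upright steel pegs (16 mm diameter, tops 85 mm above the bench) at the ends of the turntable's arms, 115 mm from its axis and 90 degrees apart; the pegs stand up clear from the arm, whose top is 30 mm above the bench, and can be pushed sideways anywhere above that
- peg_1 (a point): top centre of one of the four upright steel pegs (16 mm diameter, tops 85 mm above the bench) at the ends of the turntable's arms, 115 mm from its axis and 90 degrees apart; the pegs stand up clear from the arm, whose top is 30 mm above the bench, and can be pushed sideways anywhere above that
- peg_2 (a point): top centre of one of the four upright steel pegs (16 mm diameter, tops 85 mm above the bench) at the ends of the turntable's arms, 115 mm from its axis and 90 degrees apart; the pegs stand up clear from the arm, whose top is 30 mm above the bench, and can be pushed sideways anywhere above that
- peg_3 (a point): top centre of one of the four upright steel pegs (16 mm diameter, tops 85 mm above the bench) at the ends of the turntable's arms, 115 mm from its axis and 90 degrees apart; the pegs stand up clear from the arm, whose top is 30 mm above the bench, and can be pushed sideways anywhere above that
- carton: loose closed cardboard carton, 110 x 80 x 60 mm (x, y, z), about 0.45 kg, standing on the middle of the turntable's disc (top about 92 mm above the bench) and turning with it; origin at the centre of its underside, within about 6 mm of the turning axis; its +x axis points out of the labelled end
- label (a point): on the carton's labelled 80 mm wide end (the +x end), in the middle of its width, 40 mm above its underside; a white label with black bars that is folded over onto the top
- scanner: fixed grey label scanner, 60 x 85 mm in plan, its top 95 mm above the bench, on a 90 x 110 mm foot plate; origin on the bench under its middle, about 260 mm from the turntable's axis; its window looks along its -x axis, straight at the turntable's axis. The label squarely faces the window when the carton's +x axis points the same way as the scanner's +x axis
- scan_button_top (a point): centre of the top face of the round white push button (32 mm across) in the middle of the scanner's top; it is pressed straight down
- scan_button (a joint): travel of the button in m: 0 released, 0.006 fully down; sprung, takes about 4.5 N to press right down
- tape_roll: bystander: loose roll of clear tape lying flat, 90 mm across, 48 mm high; origin at the centre of its underside
- screw_jar: bystander: loose lidded jar, 52 mm across, 75 mm high; origin at the centre of its underside
- small_box: bystander: loose cardboard box 70 x 50 x 35 mm; origin at the centre of its underside
Not all that is in view belongs to the job. Leave any green or red look-alike of the scanner alone.

How it is judged:
By the outcome, as a careful person would: the job done as asked, in the order asked, and still so for the second after the job is handed in, with the robot touching nothing.
It also fails if it takes over 70 s, if anything falls off the work surface, if the arm or the gripper's body presses on something with over 40 N, if the wrist force passes 120 N, or if a joint passes its speed limit or range.

ROBOT

A 7-joint arm with a two-finger parallel gripper is mounted at the origin on the work surface. World frame = base frame: x ahead of the robot, y to its left, z up, the work surface at z = 0. Lengths are in m, angles in rad, forces in N, time in s.
With the tool pointing down it reaches from about 0.425 to 0.925 m from the base axis. Payload 6.8 kg.
Tool frame: the origin (TCP) lies on the front face of the gripper's body, between the roots of the fingers; the fingertips stand 73 mm ahead of it and the grasp point (between the pads) lies 54 mm ahead of it (env.nose_length is the distance from the TCP to the fingertips, in m); z points along the fingers, y is the line along which they close (so a half turn about z gives the same grasp; the last joint's range is limited). The gripper opens to 85 mm and grips with 20 to 120 N. Pads are 22 mm wide; open, the fingers measure 114 mm over their backs; the gripper's body (76 mm by 85 mm) begins 54 mm behind the grasp point. The pads swing forward as they close: fully open they stand 13 mm farther back than shut.
Start: joints at [1.143, 0.477, 0.022, 1.555, -0.011, 1.109, -0.083], TCP at [0.212, -0.641, 0.304] pointing down, gripper open.
Joint ranges: [-2.96, 2.96], [-0.34, 2.1], [-1.41, 1.46], [0.24, 2.44], [-1.37, 4.51], [0.17, 1.92], [-2.96, 2.96]. Speed limits (rad/s): [2.39, 2.39, 3.14, 3.14, 3.14, 3.14, 3.14].

INTERFACE

Orientations are given as a unit quaternion [w, x, y, z].
In Python, from cell import env, kin, camera, calibration, job gives the robot as it stands. The module is installed in compiled form; this text tells all that it offers. Calls block until the motion is done:
- env.reach(position, orientation): joint-space move of the TCP to a pose.
- env.movel(position, velocity=0.15, rot=None, stop_force=None): straight line of the TCP; rot=None keeps the orientation; velocity is the mean speed in m/s. With stop_force (N) it stops when the force on the tool has changed by that much, and returns True; else False.
- env.goto_joints(angles): joint-space move.
- env.grip(opening, f_grip=None): finger opening in m; f_grip is the grip in N (None keeps the last); returns when the fingers have stopped.
- env.dwell(seconds).
- kin.inverse_kinematics(position, orientation): joint angles nearest the present ones, or None.
- env.get_state(): the state.
- camera(name): name is "side" or "top" or "wrist"; returns (picture, depth): 480x640x3 uint8, blue, green, red; 480x640 float32, m along the optical axis (not along the pixel's ray), 0 where there is no reading.
- calibration(name): a dict with "fx", "fy", "cx", "cy" (pixels), "k1" (the pictures are not rectified: a ray, as slopes to the right and down, at radius r is drawn at 1 + k1 r^2 times it, then the intrinsics apply), "rvec" (rotation vector, rad) and "tvec" (3), from world to camera coordinates, as OpenCV has them. Camera axes: x right, y down, z forward; pixel columns grow to the right and rows downward; lengths in m; the calibration is good to about 2 mm. A picture is of the moment at which its call begins: read the wrist's pose just before it. calibration takes no time and is no camera call; for the wrist camera it gives the pose at the moment of the call.
A pose or a line that the arm cannot do raises env.PlanningError and nothing moves.
- job.job_done(): hands the job in; it is judged then, once.
The state is a dict: "time": time; "qpos": joint angles; "joint_velocities": joint speeds; "joint_torque": joint torques, N m; "tcp_pos": TCP position; "orientation": TCP orientation; "force": force on the tool from outside, world axes, zero at the start; "torque": the same for the moment, N m; "opening": finger opening in m; "gripper_force": force on a finger pad.
Only numpy, scipy, OpenCV 4.12 (cv2) and the standard library are available. Lean on these libraries where they do the work, as an engineer would, in place of code of your own. Each camera call takes 0.05 s, during which the arm holds its last target. There are 200 camera calls.

## Working session

There is one attempt and no reset: what is moved stays moved. The work goes in short steps, each a Python script; the robot and the scene stay as the last script left them, time stands still between calls to the robot, and variables do not carry over. Pictures are saved under pics/ and viewed, at most 10 in all, crops included, and the job is handed in when it is done.

```bash
mkdir -p pics; ls
cat > h.py <<'E'
import numpy as np, cv2
from cell import env, kin, camera, calibration, job
def ray(c,u,v):
    K=np.array([[c['fx'],0,c['cx']],[0,c['fy'],c['cy']],[0,0,1.]])
    xd=np.array([(u-c['cx'])/c['fx'],(v-c['cy'])/c['fy']]); x=xd.copy()
    for _ in range(30): x=xd/(1+c['k1']*(x@x))
    R=cv2.Rodrigues(np.array(c['rvec'],float))[0]; t=np.array(c['tvec'],float).ravel()
    return -R.T@t, R.T@np.array([x[0],x[1],1.])
def onplane(c,u,v,z):
    o,d=ray(c,u,v); return o+d*(z-o[2])/d[2]
def cloud(c,dep):
    R=cv2.Rodrigues(np.array(c['rvec'],float))[0]; t=np.array(c['tvec'],float).ravel()
    v,u=np.mgrid[:480,:640]; xd=np.stack([(u-c['cx'])/c['fx'],(v-c['cy'])/c['fy']],-1); x=xd.copy()
    for _ in range(30): x=xd/(1+c['k1']*(x**2).sum(-1,keepdims=True))
    P=np.concatenate([x,np.ones((480,640,1))],-1)*dep[...,None]
    return (P-t)@R
E
python3 - <<'E'
from h import *
for n in ('top','side'):
    p,d=camera(n); cv2.imwrite(f'pics/{n}0.png',p); np.savez(f'{n}0.npz',p=p,d=d)
    c=calibration(n); print(n,c, ray(c,320,240))
print(env.get_state())
E
```

```text
pics
top {'fx': 556.7534560639384, 'fy': 556.7534560639384, 'cx': 321.23660634318685, 'cy': 238.81204952553048, 'k1': -0.1319530151293919, 'rvec': array([ 2.1422801 , -2.11127032,  0.19007961]), 'tvec': array([-0.01470891,  0.4861077 ,  1.06048637])} (array([ 0.28907239, -0.01048001,  1.13025471]), array([ 0.17644983,  0.0047803 , -0.98430285]))
side {'fx': 470.21113340687486, 'fy': 470.21113340687486, 'cx': 317.75239308443724, 'cy': 246.091425886614, 'k1': -0.08788179896229507, 'rvec': array([ 0.738519  , -2.71019405,  0.92641218]), 'tvec': array([0.43180488, 0.25656926, 1.05980335])} (array([0.13107383, 0.60050825, 0.99883727]), array([ 0.32353947, -0.53478694, -0.78071494]))
{'time': 0.1, 'qpos': array([ 1.14291533,  0.47772584,  0.0223429 ,  1.55633904, -0.0114673 ,
        1.10929684, -0.08309803]), 'joint_velocities': array([-0.00102513, -0.00161576, -0.00103341, -0.00207919,  0.00134259,
        0.0006668 , -0.00160406]), 'joint_torque': array([ 4.46890161e-03, -5.97757781e+01,  1.61398284e+00, -2.81952953e+01,
        1.28873368e-02,  5.05330929e-03,  2.87999001e-05]), 'tcp_pos': array([ 0.21205495, -0.64039604,  0.30302294]), 'orientation': array([-7.94796720e-04,  9.87241485e-01,  1.59228070e-01, -2.03470827e-04]), 'force': array([-0.37490103,  0.68579794,  0.08086815]), 'torque': array([-0.02368077,  0.01163117, -0.01211159]), 'gripper_force': 0.0, 'opening': 0.08518327797362515}
```

View pics/top0.png

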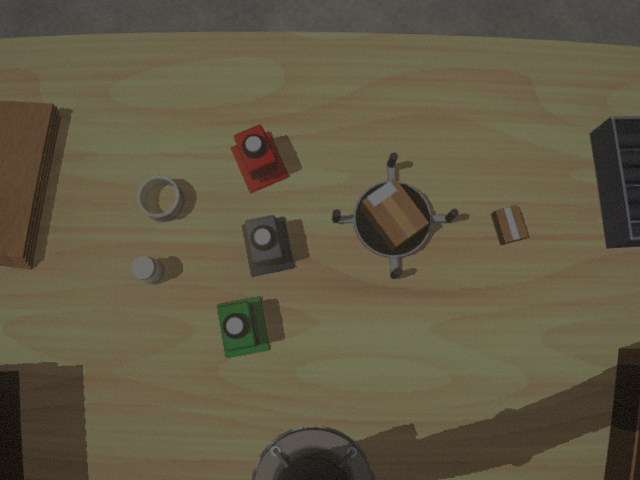

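View pics/side0.png

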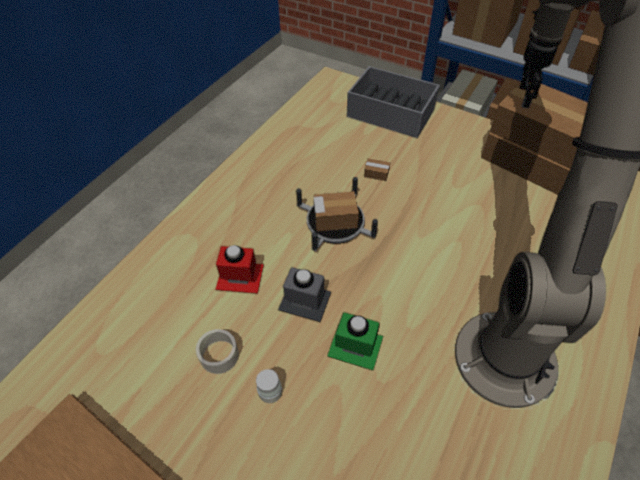

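The top view (image up is +x, left is +y) shows the turntable at (393,219) with pegs near (392,158), (337,216), (452,215) and (397,273). The carton's white label is at about (381,193), pointing up and left. The grey scanner's button is at (263,237). The red and green look-alikes are at (255,145) and (235,326).

```bash
cat > meas.py <<'E'
from h import *
def measure(p,d,c,verbose=True):
    P=cloud(c,d); X,Y,Z=P[...,0],P[...,1],P[...,2]
    hsv=cv2.cvtColor(p,cv2.COLOR_BGR2HSV)
    out={}
    # carton top: z~0.092
    m=((Z>.084)&(Z<.10)); m[:, :345]=0; m[:,480:]=0; m[:140]=0; m[300:]=0
    n,l,s,cen=cv2.connectedComponentsWithStats(m.astype(np.uint8))
    if n>1:
        k=1+np.argmax(s[1:,4]); pts=np.array([onplane(c,u,v,.092)[:2] for v,u in zip(*np.where(l==k))])
        r=cv2.minAreaRect((pts*1000).astype(np.float32)); out['carton']=r
        lab=(l==k)&(hsv[...,1]<60)&(hsv[...,2]>90)
        if lab.sum()>10: out['label']=np.array([onplane(c,u,v,.092)[:2] for v,u in zip(*np.where(lab))]).mean(0)
        B=cv2.boxPoints(r)/1000; lc=out.get('label')
        ctr=np.array(r[0])/1000
        e=[B[1]-B[0],B[2]-B[1]]; e=max(e,key=np.linalg.norm)
        if lc is not None and e@(lc-ctr)<0: e=-e
        out['yaw']=np.degrees(np.arctan2(e[1],e[0]))
    out['labelline']=None if 'label' not in out else np.degrees(np.arctan2(*(out['label']-ctr)[::-1]))
    # pegs: dark tops
    out['pegs']=[]
    m=(Z>.072)&(Z<.10)&(hsv[...,2]<70)&(hsv[...,1]<110); m[:, :320]=0; m[:,480:]=0; m[:140]=0; m[300:]=0
    n,l,s,cen=cv2.connectedComponentsWithStats(m.astype(np.uint8))
    for k in range(1,n):
        if s[k,4]>15: out['pegs'].append((s[k,4],cen[k].round(1),onplane(c,*cen[k],.085)[:2].round(4),np.median(Z[l==k]).round(3)))
    return out,P
E
python3 - <<'E'
from meas import *
f=np.load('top0.npz'); c=calibration('top'); p,d=f['p'],f['d']
o,P=measure(p,d,c)
for k,v in o.items(): print(k,v)
for u,v in [(263,237),(268,260),(392,158),(337,216),(452,215),(397,273),(400,215)]: print(u,v,P[v,u].round(4))
# button: white blob
hsv=cv2.cvtColor(p,cv2.COLOR_BGR2HSV); m=((hsv[...,1]<60)&(hsv[...,2]>110)).astype(np.uint8)
n,l,s,cen=cv2.connectedComponentsWithStats(m)
for k in range(1,n):
    if s[k,4]>60: print('w',s[k],cen[k],np.median(P[l==k],0).round(4),onplane(c,*cen[k],.105))
fs=np.load('side0.npz'); cs=calibration('side'); hs=cv2.cvtColor(fs['p'],cv2.COLOR_BGR2HSV); m=((hs[...,1]<60)&(hs[...,2]>130)).astype(np.uint8); m[:200]=0
n,l,s,cen=cv2.connectedComponentsWithStats(m); Q=cloud(cs,fs['d'])
for k in range(1,n):
    if s[k,4]>60: print('ws',s[k],cen[k],np.median(Q[l==k],0).round(4),onplane(cs,*cen[k],.105))
# scanner/foot outline
g=(P[...,2]>.003)&(P[...,2]<.02)
cv2.imwrite('pics/crop.png',cv2.resize(np.clip(p[140:300,220:480]*1.8,0,255).astype(np.uint8),None,fx=3,fy=3,interpolation=cv2.INTER_CUBIC))
E
```

```text
carton ((533.018310546875, -148.14039611816406), (111.31773376464844, 80.33442687988281), 36.15303039550781)
label [ 0.56820566 -0.12345469]
yaw 36.153038
labelline 35.05160006001287
pegs [(np.int32(53), array([393. , 156.9]), array([ 0.645 , -0.1467]), np.float64(0.082)), (np.int32(49), array([453.8, 212.7]), array([ 0.5341, -0.2641]), np.float64(0.083)), (np.int32(48), array([336.2, 213.3]), array([ 0.5291, -0.0359]), np.float64(0.083)), (np.int32(49), array([397.2, 271.3]), array([ 0.4183, -0.1524]), np.float64(0.083))]
263 237 [0.4747 0.1001 0.1174]
268 260 [0.4363 0.0926 0.0857]
392 158 [ 0.6434 -0.145   0.0827]
337 216 [ 0.5238 -0.0374  0.085 ]
452 215 [ 0.5303 -0.2614  0.0808]
397 273 [ 0.4152 -0.1521  0.0847]
400 215 [ 0.526  -0.1579  0.0922]
w [247 137  14  13 133] [253.2406015  142.91729323] [0.6587 0.1257 0.1161] [0.66266664 0.12714598 0.105     ]
w [368 182  28  23 272] [381.77205882 193.44852941] [ 0.5675 -0.1236  0.0919] [ 0.56462981 -0.12177321  0.105     ]
w [165 189  14  24  61] [173.57377049 201.03278689] [0.5588 0.2902 0.0473] [0.54453517 0.27595718 0.105     ]
w [
[... 644 characters left out ...]
071383 -0.10806178  0.105     ]
ws [227 245  12  11 103] [232.6407767  250.13592233] [0.6614 0.1265 0.115 ] [0.66750699 0.12080669 0.105     ]
ws [297 269  13  12 117] [302.90598291 274.98290598] [0.479  0.1026 0.1156] [0.48307199 0.09683127 0.105     ]
ws [  6 293  14  17  71] [ 13.15492958 302.1971831 ] [ 1.8765  0.4093 -0.751 ] [1.02204095 0.50314969 0.105     ]
ws [351 317  14  13 141] [357.74468085 322.68085106] [0.3136 0.149  0.1161] [0.31626299 0.14289016 0.105     ]
ws [195 329  40  37 330] [214.34242424 346.18484848] [0.5794 0.3254 0.0468] [0.54790361 0.34357822 0.105     ]
ws [256 369  22  21 372] [266.46774194 379.2311828 ] [0.4232 0.3383 0.0739] [0.41316167 0.34736713 0.105     ]
```

View pics/crop.png

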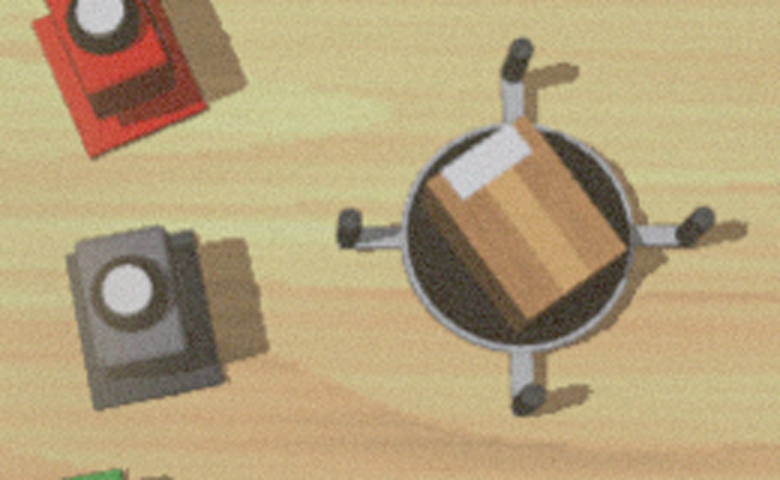

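```bash
cat > mv.py <<'E'
from meas import *
AX=np.array([.5316,-.1498])
def q(phi): return np.array([0,np.cos(phi/2),np.sin(phi/2),0])
def pose(th_deg,back,z,flip=np.pi,side=1):   # peg angle, tangential distance behind the peg centre
    th=np.radians(th_deg); r=np.array([np.cos(th),np.sin(th)]); t=np.array([-r[1],r[0]])*side
    xy=AX+.115*r-back*t
    return np.array([*xy,z+env.nose_length]), q(th+np.pi/2+flip)
def look(tag):
    p,d=camera('top'); cv2.imwrite(f'pics/{tag}.png',p); np.savez(tag+'.npz',p=p,d=d)
    o,P=measure(p,d,calibration('top'))
    for k,v in o.items(): print(k,v)
E
python3 - <<'E'
from mv import *
for fl in (0,np.pi):
    for th in (1.4,35,68): print(fl,th,kin.inverse_kinematics(*pose(th,.045,.05,fl)))
# scanner yaw: body-top plane and foot points from both views
for n in ('top','side'):
    f=np.load(n+'0.npz'); P=cloud(calibration(n),f['d']); hsv=cv2.cvtColor(f['p'],cv2.COLOR_BGR2HSV)
    near=(abs(P[...,0]-.477)<.075)&(abs(P[...,1]-.10)<.075)
    m=near&(abs(P[...,2]-.095)<.006); a=(P[m][:,:2]*1000).astype(np.float32); print(n,'top',len(a),cv2.minAreaRect(a))
    m=near&(hsv[...,1]<80)&(hsv[...,2]<110)&(P[...,2]>.003); 
    a=(P[m][:,:2]*1000).astype(np.float32); print(n,'all',len(a),cv2.minAreaRect(a))
E
```

```text
0 1.4 [ 0.49922367  0.71585496 -0.44043001  1.65677524  0.37986194  0.8549772
 -0.07425464]
0 35 [ 0.51249026  0.74088288 -0.61438283  1.68182467  0.52467413  0.88940567
  0.29382195]
0 68 [ 0.51495601  0.71868525 -0.7236254   1.78754045  0.60608001  0.8714377
  0.69527861]
3.141592653589793 1.4 [ 0.02224969  0.68806191  0.25057063  1.69456062 -0.22416916  0.78715252
 -2.74014041]
3.141592653589793 35 [ 0.04105355  0.65782145  0.06782984  1.71844255 -0.05972705  0.76733391
 -2.39295354]
3.141592653589793 68 [ 0.07083382  0.60325969 -0.10025349  1.81995477  0.08596821  0.72256274
 -2.03113719]
top top 853 ((477.3349609375, 102.21139526367188), (85.45391845703125, 59.87220764160156), 12.893258094787598)
top all 2249 ((488.04742431640625, 116.08647155761719), (137.5605926513672, 112.20452880859375), 12.527640342712402)
side top 490 ((479.0226135253906, 103.93074035644531), (84.52937316894531, 62.10084915161133), 12.085257530212402)
side all 1749 ((479.37884521484375, 103.38699340820312), (108.56958770751953, 89.43785095214844), 12.756000518798828)
```

Scanner yaw is about 102.5°, from edge fits of 12–13° and a bearing of 102.2°. Size and height agree with the given ones. The disc has to turn about +66°.

Run:
```python
from mv import *
env.grip(0.0)
p,o=pose(1.35,.05,.15,0); env.reach(p,o)
p,o=pose(1.35,.05,.05,0); env.movel(p,.15)
F=[]
print(env.get_state()['time'])
for th in np.arange(1.35,62,6):
    p,o=pose(th,.019,.05,0); env.movel(p,.05,rot=o); F.append(np.linalg.norm(env.get_state()['force']).round(1))
print(F)
p,o=pose(th,.035,.05,0); env.movel(p,.1)
p[2]+=.1; env.movel(p,.2)
env.goto_joints(env.get_state()['qpos']+np.array([-1.0,0,0,0,0,0,0])) if False else None
print(th,env.get_state()['time'],env.get_state()['tcp_pos'])
look('t1')
```

```text
3.925
[np.float64(1.1), np.float64(0.5), np.float64(0.9), np.float64(1.0), np.float64(0.5), np.float64(0.9), np.float64(0.7), np.float64(0.6), np.float64(0.9), np.float64(0.9), np.float64(0.6)]
61.35 9.5667 [ 0.61668036 -0.06586432  0.22168682]
carton ((529.66259765625, -140.63934326171875), (81.23711395263672, 92.90230560302734), 9.067770004272461)
label [ 0.52444509 -0.10757943]
yaw 99.06772
labelline 98.96844081360081
pegs [(np.int32(45), array([342.2, 187.5]), array([ 0.5807, -0.0469]), np.float64(0.082)), (np.int32(48), array([369.7, 265.4]), array([ 0.4289, -0.1002]), np.float64(0.084))]
```

View pics/t1.png

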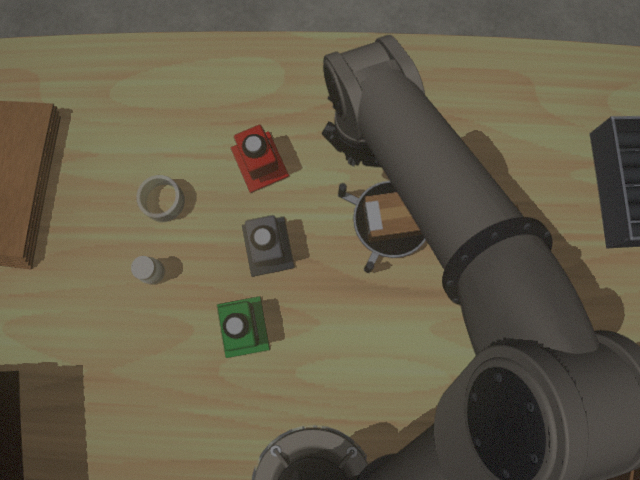

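The label end has turned to about 99°, near (375,216) in the picture, with peg A at 64.4°. About 3.5° remain. I'll nudge slowly, then retreat and measure without the arm in the way.

```bash
cat >> mv.py <<'E'
def wristlook(tag,xy=(.50,-.03),z=.50,yaw=0):
    env.reach(np.array([*xy,z]),q(yaw)); env.dwell(.3)
    c=calibration('wrist'); p,d=camera('wrist'); cv2.imwrite(f'pics/{tag}.png',p); np.savez(tag+'.npz',p=p,d=d,**{'c_'+k:v for k,v in c.items()})
    return p,d,c
E
python3 - <<'E'
from mv import *
th=61.35
p,o=pose(th,.035,.05,0); env.movel(p,.2)
for t in (62.35,63.35,64.35):
    p,o=pose(t,.019,.05,0); env.movel(p,.02,rot=o)
env.dwell(.2)
p,o=pose(t,.035,.05,0); env.movel(p,.1)
p[2]+=.15; env.movel(p,.2)
look('t2')
p,d,c=wristlook('w2'); P=cloud(c,d); print(env.get_state()['time'])
X,Y,Z=P[...,0],P[...,1],P[...,2]
m=(abs(Z-.092)<.008)&(np.hypot(X-AX[0],Y-AX[1])<.09)
a=(P[m][:,:2]*1000).astype(np.float32); print('carton',len(a),cv2.minAreaRect(a))
m=(abs(Z-.095)<.006)&(np.hypot(X-.477,Y-.1025)<.065)
a=(P[m][:,:2]*1000).astype(np.float32); print('scanner',len(a),cv2.minAreaRect(a))
E
```

```text
carton ((528.0122680664062, -135.14166259765625), (82.170654296875, 80.71482849121094), 12.720314025878906)
label [ 0.52253658 -0.10794913]
yaw 12.720302
labelline 101.38524474069678
pegs [(np.int32(46), array([341. , 189.8]), array([ 0.5761, -0.0446]), np.float64(0.083)), (np.int32(53), array([372.4, 266.7]), array([ 0.4266, -0.1053]), np.float64(0.083))]
15.725
carton 6685 ((533.3757934570312, -151.16111755371094), (80.80526733398438, 110.96761322021484), 11.592717170715332)
scanner 2095 ((479.10296630859375, 101.4809799194336), (85.31591033935547, 59.96620178222656), 12.019111633300781)
```

View pics/w2.png

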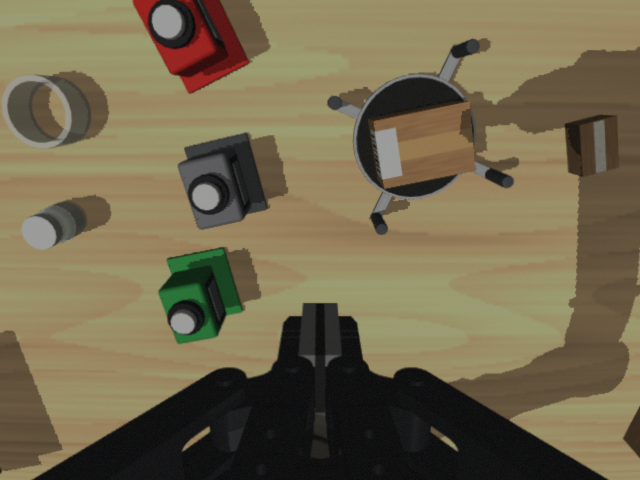

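The wrist view shows the carton's label end at (385,155) facing the grey scanner at (215,185). Carton is at 101.6° and scanner at 102.0°, both measured in the same picture, with an axis-to-button bearing of 101.8°. It is square within about 0.5°, so I'll press the button.

Run:
```python
from mv import *
b=np.array([.478,.102]); L=env.nose_length
env.reach(np.array([*b,.20+L]),q(np.radians(12)))
env.movel(np.array([*b,.128+L]),.1); env.dwell(.3)
f0=env.get_state()['force'][2]
zs=[]
hit=env.movel(np.array([*b,.104+L]),.01,stop_force=12)
s=env.get_state(); print(hit,s['tcp_pos'][2]-L,s['force'][2]-f0)
env.dwell(.4); s=env.get_state(); print(s['tcp_pos'][2]-L,s['force'][2]-f0)
env.movel(np.array([*b,.22+L]),.1)
p,d,c=wristlook('w3'); P=cloud(c,d); X,Y,Z=P[...,0],P[...,1],P[...,2]; print(env.get_state()['time'])
for n,h,x,y,r in (('carton',.092,*AX,.09),('scanner',.095,.477,.1025,.065)):
    m=(abs(Z-h)<.007)&(np.hypot(X-x,Y-y)<r); print(n,cv2.minAreaRect((P[m][:,:2]*1000).astype(np.float32)))
m=np.hypot(X-.478,Y-.102)<.01; print('button z',np.median(Z[m]))
```

```text
True 0.11108949901702417 7.002571959893321
0.11102902133998374 8.340980549995745
22.4917
carton ((533.3793334960938, -150.99954223632812), (80.53079986572266, 110.95632934570312), 11.442755699157715)
scanner ((479.13983154296875, 101.24261474609375), (86.08696746826172, 59.8425178527832), 11.418967247009277)
button z 0.11594306748761753
```

```bash
python3 -c "
from h import *
print(job.job_done())"
```

```text
the job is handed in; nothing more can be done
None
```

The job is handed in: the carton's label squarely faces the scanner to within about 0.5°, the button was pressed to its stop (about 8 N) and released, and the carton and bystanders were not touched.

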